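Bench check of a hydraulic brake lever

TASK

The rebuilt hydraulic brake lever of an equipment trolley is clamped by its handlebar in the bench vice; check that it comes to a firm stop short of the grip. With the outside (backs) of the fingers, press the lever in towards the grip until it stops, let it come all the way out again, then press it in to its stop a second time and finish while still holding it there, firmly but without forcing it, so that I can measure the gap. Only press: do not take the lever between the fingers or squeeze it against the grip, keep off the grip and handlebar, and leave the other things on the bench where they are.

Things in the scene. Friction and masses are not known exactly. Their poses are not given: they have to be found in the camera images.
- vice: Grey cast bench vice bolted to the bench, fixed, top of the jaws 168 mm above the bench, jaws 90 mm wide. Origin at bench level under the middle of the clamped tube. Its y axis points along the handlebar from the vice to the free end; its x axis points to the side on which the lever lies. The handlebar's axis runs along y, 150 mm above the bench.
- handlebar: The 22 mm steel tube in the vice, with the black brake cylinder clamped on it (clamp, cylinder, pivot fork and a small box-shaped reservoir, which lie 41 to 143 mm along y from the middle of the vice and rise 45 mm above the tube's axis). Fixed. Origin on the tube's axis above the vice's origin, axes as the vice's.
- grip: Black ribbed rubber grip on the free end of the handlebar, diameter 34 mm (42 mm collar at its inner end), from 148 to 282 mm along y. Fixed. Origin on the tube's axis above the vice's origin, axes as the vice's.
- lever_pivot (a point): The brake lever: bare aluminium blade 9 mm thick, 16 mm high, 20 mm ball end, in front of the grip. Origin on its pivot (46 mm along the vice's x, 132 mm along its y, 150 mm up). Its y runs along the blade to the ball (x 36, y 148 mm), x points away from the grip, z up. Straight from y 42 to 118 mm, outer face at x 35.5. Gap to the grip 55 mm at rest; at the stop 31 mm, 20 at the ball.
- finger_rest (a point): The place to press: on the outer face of the lever's straight part, half-way up, 100 mm from the pivot along the blade and 48 mm from the ball end. Axes as the lever's: push along its -x.
- brake_lever (a joint): Turn of the lever about its upright pivot, rad: 0 right out (a spring returns it), 0.24 at its stop; grows as it is pressed in (anticlockwise from above). At the finger rest the spring asks about 2 N to start and 6 to 7 N just before the stop, after 25 mm of travel; at the stop it goes solid. Firm on the stop means some 10 to 25 N of push.
- spool: White plastic spool lying flat, 120 mm across, 40 mm high, loose; origin under its middle. Leave alone.
- tape_roll: Roll of tape lying flat, 90 mm across, 24 mm high, loose; origin under its middle. Leave alone.
- screwdriver: Screwdriver with a black handle, about 200 mm long, lying on the bench, loose. Leave alone.
- spare_lever: A spare lever blade of the same kind, lying loose on the bench, about 170 mm long, 20 mm high. Leave alone.

How it is judged:
By the outcome, as a careful person would: the job done as asked, in the order asked, and still so for the second after the job is handed in, while the arm keeps its last pose, push and grip.
It also fails if it takes over 48 s, if anything falls off the work surface, if the arm or the gripper's body presses on something with over 40 N, if the wrist force passes 120 N, or if a joint passes its speed limit or range.

ROBOT

A 6-joint arm with a two-finger parallel gripper is mounted at the origin on the work surface. World frame = base frame: x ahead of the robot, y to its left, z up, the work surface at z = 0. Lengths are in mm, angles in rad, forces in N, time in s.
With the tool pointing down it reaches from about 350 to 725 mm from the base axis. Payload 6 kg.
Tool frame: the origin (TCP) lies between the finger pads; the fingertips stand 17 mm ahead of it and the grasp point (between the pads) lies 2 mm behind it; z points along the fingers, y is the line along which they close (so a half turn about z gives the same grasp; the last joint's range is limited). The gripper opens to 85 mm and grips with 20 to 120 N. Pads are 22 mm wide; open, the fingers measure 114 mm over their backs; the gripper's body (76 mm by 85 mm) begins 54 mm behind the grasp point. The pads swing forward as they close: fully open they stand 13 mm farther back than shut.
Start: joints at [-0.845, 0.04, 0.085, 0, -1.615, -0.334], TCP at [229.119, -554.509, 248.261] pointing down, gripper open.
Joint ranges: [-2.56, 2.56], [-1.29, 2.01], [-1.08, 1.49], [-3.29, 1.98], [-2.81, -0.18], [-2.99, 2.99]. Speed limits (rad/s): [2.57, 2.57, 3.01, 3.14, 3.14, 3.14].

INTERFACE

Orientations are given as a unit quaternion [x, y, z, w].
In Python, from bench import sensors, viewer, close_job gives the robot as it stands.
- The arm moves only by the tool step_arm, never from a script. Its argument "commands" is one flat list of numbers, 7 for each row, row after row: the shift along the world's x, y, z in mm, then the turn, a rotation vector about the world's x, y, z in rad, then the closure, from 0 (fully open) to 1 (shut). A call has 1 to 20 rows; each row is the pose to reach, as a shift and turn from the pose commanded when the call began; what a row does not reach only later rows make up. A row lasts 1/12 s, in which the tool goes at most 41.7 mm and 7.16 degrees, less where a joint would pass 70% of its speed; a pose out of reach is approached as far as the arm can. A call with a gripper value outside its range is refused whole. The fingers move at their own pace and stop on an object; "newtons" is the grip in N (left out, the last holds). Time passes only in rows, so rows that repeat a pose let the fingers close. It gives the time, the measured TCP pose, the force, the opening and the grip force at its end, in the units of the state.
- sensors.observe(): the state, without advancing time (a new reading comes with each control period).
- viewer.read_camera(name): name is "scene" or "top" or "wrist"; returns the picture (384x512x3 uint8, red, green, blue); there is no depth.
- viewer.camera_info(name): a dict with "intrinsics" (3x3 intrinsics, pixels), "world_from_camera" (4x4, takes a point from camera to world coordinates); the wrist camera has in their place "T_tool_cam" (4x4, takes a point from camera to tool coordinates, whose origin is the TCP and whose axes are the flange's). Camera axes: x right, y down, z forward; pixel columns grow to the right and rows downward; lengths in mm; the calibration is good to about 2 mm. A picture is of the moment at which its call begins: read the wrist's pose just before it. camera_info takes no time and is no camera call.
- close_job(): hands the job in; it is judged then, once.
The state is a dict: "clock": time; "joints": joint angles; "dq": joint speeds; "tau": joint torques, N m; "tool_pos": TCP position; "ee_rot": TCP orientation; "force": force on the tool from outside, world axes, zero at the start; "wrist_torque": the same for the moment, N m; "opening": finger opening in mm; "finger_force": force on a finger pad.
Only numpy, scipy, OpenCV 4.12 (cv2) and the standard library are available. Lean on these libraries where they do the work, as an engineer would, in place of code of your own. Each camera call takes 0.05 s, during which the arm holds its last target. There are 200 camera calls.

## Working session

There is one attempt and no reset: what is moved stays moved. The work goes in short steps, Python scripts to look and compute and a tool call to move; the robot and the scene stay as the last step left them, time stands still between calls to the robot, and variables do not carry over. Pictures are saved under pics/ and viewed, at most 10 in all, crops included, and the job is handed in when it is done.

Besides the shell and the picture viewer there is one more tool, called after "Call:" by a JSON object that holds its "op" and its "data", one argument or row to a line. step_arm: Moves the arm, as the interface text tells. Its arguments: {"type":"object","properties":{"commands":{"type":"array","items":{"type":"number"}},"newtons":{"type":"number"}},"required":["commands"]}

```bash
mkdir -p pics
python3 - <<'E'
from bench import sensors, viewer
import cv2, numpy as np
for n in ["scene","top"]:
    im=viewer.read_camera(n); cv2.imwrite(f"pics/{n}0.png",cv2.resize(im[:,:,::-1],(800,600),interpolation=cv2.INTER_CUBIC))
    i=viewer.camera_info(n); print(n,np.round(i["intrinsics"],1).tolist(),np.round(i["world_from_camera"],3).tolist())
print(np.round(viewer.camera_info("wrist")["T_tool_cam"],3).tolist())
s=sensors.observe();print(s)
E
```

```text
scene [[375.8, 0.0, 254.4], [0.0, 375.8, 190.3], [0.0, 0.0, 1.0]] [[0.582, 0.655, -0.482, 1029.207], [0.813, -0.478, 0.333, -260.371], [-0.013, -0.585, -0.811, 954.718], [0.0, 0.0, 0.0, 1.0]]
top [[496.9, 0.0, 250.5], [0.0, 496.9, 185.3], [0.0, 0.0, 1.0]] [[-0.002, -0.994, 0.111, 421.013], [-1.0, 0.002, -0.005, 95.27], [0.004, -0.111, -0.994, 1300.027], [0.0, 0.0, 0.0, 1.0]]
[[-0.001, -0.954, -0.3, 78.142], [1.0, -0.001, -0.001, 0.541], [0.001, -0.3, 0.954, -126.041], [0.0, 0.0, 0.0, 1.0]]
{'clock': 0.1, 'joints': array([-8.45295338e-01,  4.07827988e-02,  8.39195345e-02, -3.92794653e-04,
       -1.61551704e+00, -3.33678800e-01]), 'dq': array([ 1.91690962e-03, -3.04075730e-04,  2.52911838e-03,  2.31654677e-03,
       -2.88434078e-05, -3.91122192e-04]), 'tau': array([-5.22719885e-03, -3.69348550e+01,  3.48280978e+01,  6.95180699e+00,
       -4.56740207e-03, -2.37017925e-07]), 'tool_pos': array([ 229.07507722, -554.25964068,  247.36902879]), 'ee_rot': array([-1.94668677e-01,  9.80868717e-01,  7.82618394e-04, -2.30766596e-04]), 'force': array([-0.81878198, -0.35006017, -0.83375441]), 'wrist_torque': array([-0.00201774, -0.0113167 ,  0.03807256]), 'finger_force': 0.0, 'opening': 85.4268408519127}
```

View pics/scene0.png

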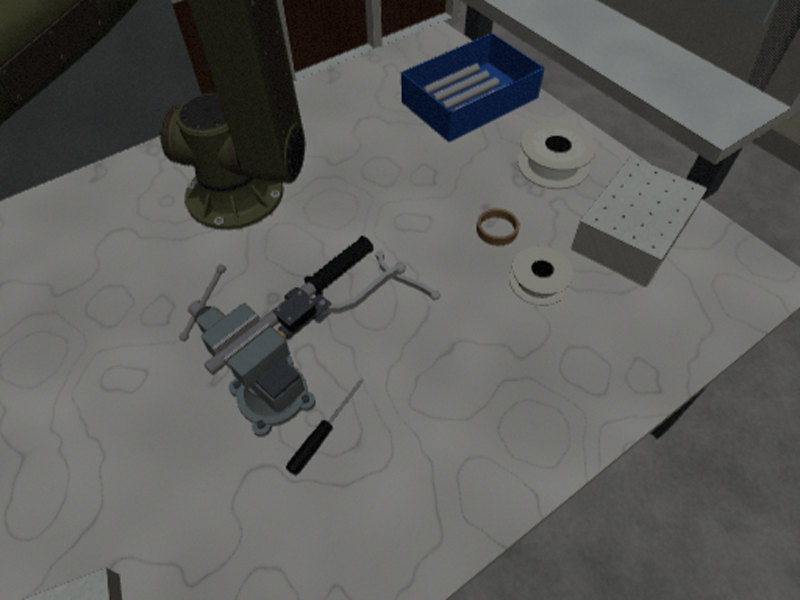

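View pics/top0.png

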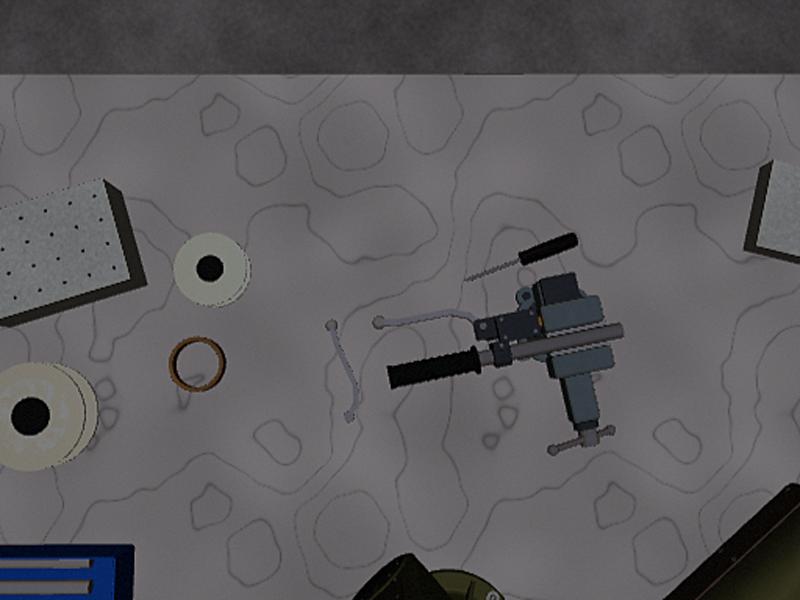

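The pictures show the vice at about (575,330) in the top view, the grip running from (388,377) to (480,358), and the lever ball at (379,322). The spare lever lies at (345,370), clear of the lever. I'll enlarge this area.

Run:
```python
from bench import viewer
import cv2, numpy as np
im=viewer.read_camera("top")[:,:,::-1]
c=im[170:270,230:400]
cv2.imwrite("pics/crop1.png",cv2.resize(cv2.convertScaleAbs(c,alpha=1.7),None,fx=4.7,fy=4.7,interpolation=cv2.INTER_CUBIC))
```

```text
(no output)
```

View pics/crop1.png

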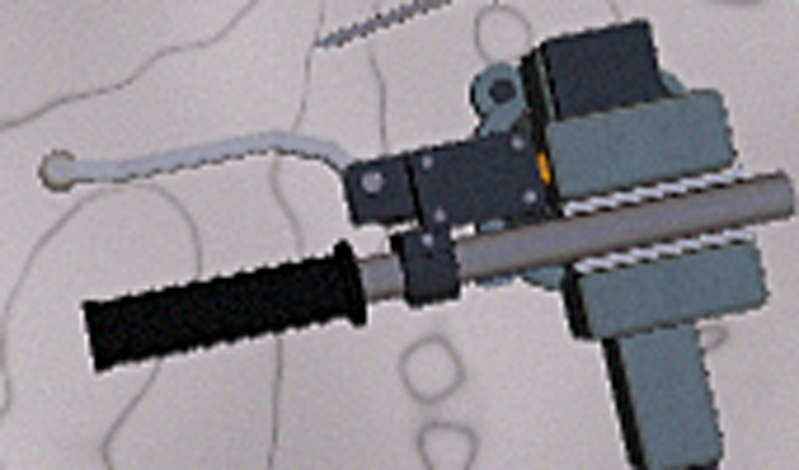

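```bash
cat > h.py <<'E'
import numpy as np
from bench import viewer
def world(name,uv,z):
    i=viewer.camera_info(name);K=i["intrinsics"];T=np.array(i["world_from_camera"])
    d=T[:3,:3]@np.linalg.solve(K,[uv[0],uv[1],1]);o=T[:3,3]
    return o+d*(z-o[2])/d[2]
E
python3 - <<'E'
from h import *
from scipy.optimize import least_squares
P=[((90,336),150,(0,282)),((354,283),150,(0,148)),((57,170),150,(82,280)),((372,181),162,(46,132)),((85,303),150,(17,282)),((96,370),150,(-17,282)),((270,131),158,(81.5,174)),((100,163),158,(81.5,258))]
W=np.array([world("top",((p[0][0]+.5)/4.7-.5+230,(p[0][1]+.5)/4.7-.5+170),p[1])[:2] for p in P]);L=np.array([p[2] for p in P])
def tf(q):
    c,s=np.cos(q[2]),np.sin(q[2]);return L@np.array([[c,s],[-s,c]])+q[:2]
r=least_squares(lambda q:(tf(q)-W).ravel(),[450,-200,0])
print(r.x);print(np.c_[W,tf(r.x)-W].round(1))
c,s=np.cos(r.x[2]),np.sin(r.x[2])
f=np.array([81.5,232]);print("rest",np.array([[c,-s],[s,c]])@f+r.x[:2],"xdir",c,s,"ydir",-s,c)
E
```

```text
[ 4.76374582e+02 -1.81268192e+02  2.00265005e-01]
[[ 4.206e+02  9.430e+01 -4.000e-01  8.000e-01]
 [ 4.462e+02 -3.530e+01  7.000e-01 -9.000e-01]
 [ 5.020e+02  1.104e+02 -1.000e+00 -1.000e+00]
 [ 4.955e+02 -4.350e+01 -3.000e-01  7.000e-01]
 [ 4.367e+02  9.670e+01  2.000e-01  1.800e+00]
 [ 4.041e+02  9.140e+01 -5.000e-01  3.000e-01]
 [ 5.204e+02  5.800e+00  1.200e+00 -3.000e-01]
 [ 5.049e+02  8.920e+01  1.000e-01 -1.400e+00]]
rest [510.09417613  62.3077487 ] xdir 0.9800138950514788 0.19892904641109851 ydir -0.19892904641109851 0.9800138950514788
```

The fit agrees to about 1 mm: the finger rest is at (510, 62, 150) and the push direction is (-0.98, -0.20). I'll move above a point outside the lever with the fingers shut.

Call:
{"op": "step_arm", "data": {
  "commands": [40, 78, 5, 0, 0, 0.1, 1, 80, 156, 10, 0, 0, 0.2, 1, 120, 234, 15, 0, 0, 0.3, 1, 160, 312, 15, 0, 0, 0.4, 1, 200, 390, 15, 0, 0, 0.52, 1, 235, 455, 15, 0, 0, 0.64, 1, 270, 520, 15, 0, 0, 0.76, 1, 300, 580, 15, 0, 0, 0.88, 1, 325, 626, 10, 0, 0, 1.0, 1, 325, 626, 5, 0, 0, 1.12, 1, 325, 626, 0, 0, 0, 1.24, 1, 325, 626, 0, 0, 0, 1.379, 1, 325, 626, 0, 0, 0, 1.379, 1, 325, 626, 0, 0, 0, 1.379, 1, 325, 626, 0, 0, 0, 1.379, 1, 325, 626, 0, 0, 0, 1.379, 1, 325, 626, 0, 0, 0, 1.379, 1, 325, 626, 0, 0, 0, 1.379, 1, 325, 626, 0, 0, 0, 1.379, 1, 325, 626, 0, 0, 0, 1.379, 1],
  "newtons": 20
}}

```text
clock: 1.82
tool_pos: [554.0, 71.5, 247.9]
ee_rot: [0.774, -0.633, -0.0, 0.001]
force: [1.1, -0.6, 1.5]
opening: -0.4
finger_force: 0.0
```

Call:
{"op": "step_arm", "data": {
  "commands": [0, 0, -25, 0, 0, 0, 1, 0, 0, -50, 0, 0, 0, 1, 0, 0, -75, 0, 0, 0, 1, 0, 0, -90, 0, 0, 0, 1, 0, 0, -102, 0, 0, 0, 1, 0, 0, -102, 0, 0, 0, 1, 0, 0, -102, 0, 0, 0, 1]
}}

```text
clock: 2.4
tool_pos: [554.1, 70.7, 147.0]
ee_rot: [0.774, -0.633, 0.0, -0.0]
force: [0.2, -0.1, 0.8]
opening: -0.1
finger_force: 0.0
```

Run:
```python
from bench import viewer,sensors
import cv2, numpy as np
s=sensors.observe();print(s["tool_pos"],s["force"])
a=viewer.read_camera("wrist")[:,:,::-1];b=viewer.read_camera("scene")[130:230,170:300,::-1]
o=np.hstack([cv2.resize(a,(440,330)),cv2.resize(b,(360,330),interpolation=cv2.INTER_CUBIC)])
cv2.imwrite("pics/w2.png",cv2.convertScaleAbs(o,alpha=1.5))
```

```text
[554.14680684  70.66815812 146.97564091] [ 0.22580927 -0.11979951  0.76805595]
```

View pics/w2.png

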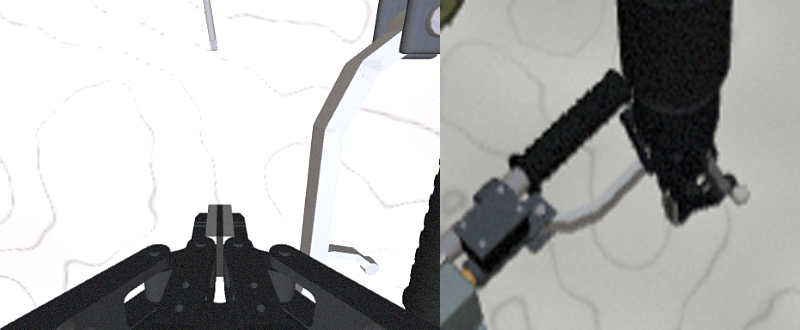

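The fingers are shut and the lever blade is beside them to the right, at about x=310 px. The finger knuckles flare further up, so I'll raise the tool slightly to make contact low on the fingers, then approach.

Call:
{"op": "step_arm", "data": {
  "commands": [0, 0, 4, 0, 0, 0, 1, 0, 0, 7, 0, 0, 0, 1, -6, -1, 7, 0, 0, 0, 1, -12, -2.4, 7, 0, 0, 0, 1, -18, -3.6, 7, 0, 0, 0, 1, -22, -4.4, 7, 0, 0, 0, 1, -24, -4.8, 7, 0, 0, 0, 1, -24, -4.8, 7, 0, 0, 0, 1, -24, -4.8, 7, 0, 0, 0, 1, -24, -4.8, 7, 0, 0, 0, 1]
}}

```text
clock: 3.33
tool_pos: [530.2, 66.7, 153.2]
ee_rot: [0.774, -0.633, 0.0, 0.0]
force: [-0.6, -0.5, 0.6]
opening: 0.4
finger_force: 0.0
```

Run:
```python
from bench import viewer,sensors
import cv2, numpy as np
s=sensors.observe();print(s["tool_pos"],s["force"])
a=viewer.read_camera("wrist")[:,:,::-1]
cv2.imwrite("pics/w3.png",cv2.resize(a[190:384,160:512],(704,388)))
```

```text
[530.16847197  66.71472054 153.22742809] [-0.6045628  -0.46061892  0.56210284]
```

View pics/w3.png

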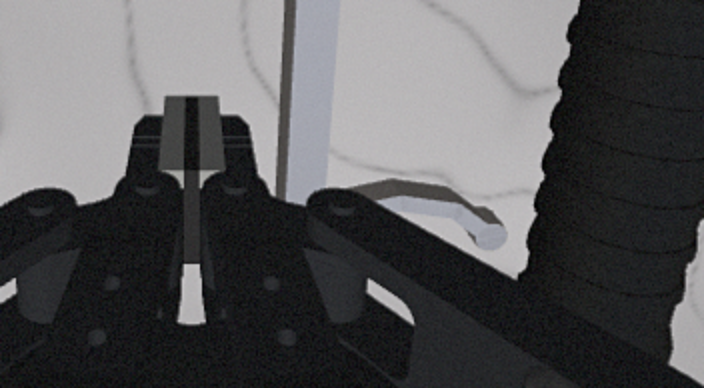

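The finger back (about x=250 px) is level with the blade (about x=283 px), leaving a gap of about 6 mm. The knuckles are above and clear. Now I'll start the first press along the lever's arc.

Call:
{"op": "step_arm", "data": {
  "commands": [-3, -0.6, 0, 0, 0, 0, 1, -6, -1.2, 0, 0, 0, 0, 1, -8, -0.8, 0, 0, 0, 0.02, 1, -10.2, -0.2, 0, 0, 0, 0.04, 1, -12.4, 0.3, 0, 0, 0, 0.06, 1, -14.6, 0.7, 0, 0, 0, 0.08, 1, -16.8, 1.1, 0, 0, 0, 0.1, 1, -19, 1.5, 0, 0, 0, 0.12, 1, -21.2, 1.8, 0, 0, 0, 0.14, 1, -21.2, 1.8, 0, 0, 0, 0.14, 1, -21.2, 1.8, 0, 0, 0, 0.14, 1]
}}

```text
clock: 4.3
tool_pos: [508.9, 68.6, 153.4]
ee_rot: [0.817, -0.577, 0.0, -0.0]
force: [3.7, -1.0, -1.4]
opening: -0.1
finger_force: 1.5
```

Call:
{"op": "step_arm", "data": {
  "commands": [-2.2, 0.2, 0, 0, 0, 0.02, 1, -4.4, 0.4, 0, 0, 0, 0.04, 1, -6.6, 0.6, 0, 0, 0, 0.06, 1, -8.8, 0.7, 0, 0, 0, 0.08, 1, -8.8, 0.7, 0, 0, 0, 0.08, 1, -8.8, 0.7, 0, 0, 0, 0.08, 1]
}}

```text
clock: 4.8
tool_pos: [500.1, 69.3, 153.4]
ee_rot: [0.839, -0.544, 0.0, -0.0]
force: [5.2, 0.7, -1.7]
opening: -0.4
finger_force: 2.3
```

Call:
{"op": "step_arm", "data": {
  "commands": [-1, 0, 0, 0, 0, 0.01, 1, -1, 0, 0, 0, 0, 0.01, 1, -1, 0, 0, 0, 0, 0.01, 1]
}}

```text
clock: 5.05
tool_pos: [499.2, 69.4, 153.4]
ee_rot: [0.842, -0.54, 0.0, -0.0]
force: [5.2, 1.6, -1.5]
opening: -0.1
finger_force: 2.5
```

Call:
{"op": "step_arm", "data": {
  "commands": [-1, 0, 0, 0, 0, 0.01, 1, -1, 0, 0, 0, 0, 0.01, 1, -1, 0, 0, 0, 0, 0.01, 1]
}}

```text
clock: 5.3
tool_pos: [498.3, 69.5, 153.4]
ee_rot: [0.844, -0.536, 0.0, -0.0]
force: [5.5, 0.9, -0.8]
opening: -0.1
finger_force: 2.5
```

Call:
{"op": "step_arm", "data": {
  "commands": [-0.9, -0.2, 0, 0, 0, 0, 1, -0.9, -0.2, 0, 0, 0, 0, 1, -0.9, -0.2, 0, 0, 0, 0, 1]
}}

```text
clock: 5.55
tool_pos: [497.4, 69.3, 153.3]
ee_rot: [0.844, -0.536, 0.0, -0.0]
force: [5.2, 1.9, -0.9]
opening: 0.2
finger_force: 2.7
```

Call:
{"op": "step_arm", "data": {
  "commands": [-0.5, -0.2, 0, 0, 0, 0, 1, -0.5, -0.2, 0, 0, 0, 0, 1, -0.5, -0.2, 0, 0, 0, 0, 1]
}}

```text
clock: 5.8
tool_pos: [497.0, 69.3, 153.4]
ee_rot: [0.844, -0.536, 0.0, -0.001]
force: [5.0, 2.2, -1.2]
opening: -0.2
finger_force: 2.9
```

Call:
{"op": "step_arm", "data": {
  "commands": [-0.5, -0.2, 0, 0, 0, 0, 1, -0.5, -0.2, 0, 0, 0, 0, 1, -0.5, -0.2, 0, 0, 0, 0, 1]
}}

```text
clock: 6.05
tool_pos: [496.5, 69.3, 153.4]
ee_rot: [0.844, -0.536, -0.0, -0.001]
force: [4.9, 1.8, -1.4]
opening: 0.2
finger_force: 3.0
```

Call:
{"op": "step_arm", "data": {
  "commands": [-0.7, -0.3, 0, 0, 0, 0, 1, -0.7, -0.3, 0, 0, 0, 0, 1, -0.7, -0.3, 0, 0, 0, 0, 1]
}}

```text
clock: 6.3
tool_pos: [495.9, 69.2, 153.4]
ee_rot: [0.844, -0.536, -0.0, -0.001]
force: [4.8, 4.1, -2.0]
opening: -0.3
finger_force: 3.3
```

Call:
{"op": "step_arm", "data": {
  "commands": [-0.7, -0.3, 0, 0, 0, 0, 1, -0.7, -0.3, 0, 0, 0, 0, 1, -0.7, -0.3, 0, 0, 0, 0, 1]
}}

```text
clock: 6.55
tool_pos: [495.7, 69.1, 153.4]
ee_rot: [0.844, -0.536, 0.0, -0.002]
force: [7.4, 4.3, -2.9]
opening: -0.2
finger_force: 4.5
```

Call:
{"op": "step_arm", "data": {
  "commands": [-0.5, -0.2, 0, 0, 0, 0, 1, -0.5, -0.2, 0, 0, 0, 0, 1, -0.5, -0.2, 0, 0, 0, 0, 1]
}}

```text
clock: 6.8
tool_pos: [495.5, 69.1, 153.4]
ee_rot: [0.844, -0.536, 0.001, -0.002]
force: [9.5, 5.1, -3.2]
opening: 0.1
finger_force: 5.4
```

Call:
{"op": "step_arm", "data": {
  "commands": [-0.5, -0.2, 0, 0, 0, 0, 1, -1, -0.4, 0, 0, 0, 0, 1, -1, -0.4, 0, 0, 0, 0, 1, -1, -0.4, 0, 0, 0, 0, 1, -1, -0.4, 0, 0, 0, 0, 1]
}}

```text
clock: 7.22
tool_pos: [495.2, 69.1, 153.5]
ee_rot: [0.844, -0.536, 0.001, -0.003]
force: [14.0, 5.6, -4.7]
opening: -0.4
finger_force: 7.2
```

Run:
```python
from bench import viewer,sensors
import cv2, numpy as np
s=sensors.observe();print(s["tool_pos"],s["force"])
a=viewer.read_camera("wrist")[:,:,::-1];b=viewer.read_camera("top")[170:270,230:360,::-1]
o=np.hstack([cv2.resize(a,(440,330)),cv2.resize(b,(360,330),interpolation=cv2.INTER_CUBIC)])
cv2.imwrite("pics/w4.png",cv2.convertScaleAbs(o,alpha=1.3))
```

```text
[495.18704059  69.08300969 153.50905487] [14.03305524  5.59780723 -4.72675385]
```

View pics/w4.png

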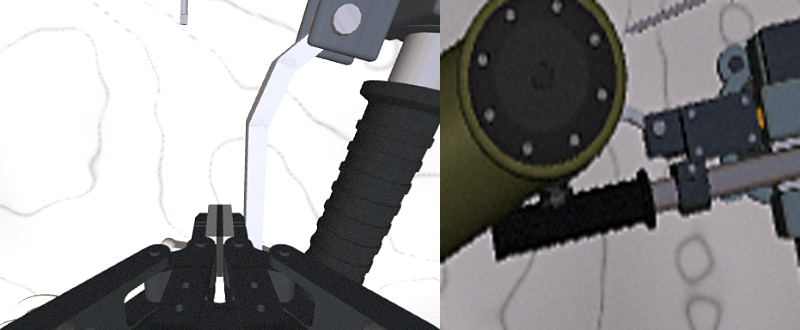

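The lever is on its stop: force rose steeply to about 15 N, the finger back lies flat on the blade, and the grip is clear. Next I'll let it fully out, backing past the rest position.

Call:
{"op": "step_arm", "data": {
  "commands": [2, 0.6, 0, 0, 0, 0, 1, 4.8, 1.2, 0, 0, 0, 0, 1, 7.5, 1, 0, 0, 0, -0.03, 1, 10.5, 0.8, 0, 0, 0, -0.06, 1, 14, 0.4, 0, 0, 0, -0.09, 1, 17.5, 0, 0, 0, 0, -0.12, 1, 21, -0.7, 0, 0, 0, -0.15, 1, 24.5, -1.4, 0, 0, 0, -0.18, 1, 28, -2, 0, 0, 0, -0.21, 1, 31.5, -2, 0, 0, 0, -0.24, 1, 34, -1.5, 0, 0, 0, -0.24, 1, 36.8, -0.7, 0, 0, 0, -0.24, 1, 38.8, -0.3, 0, 0, 0, -0.24, 1, 38.8, -0.3, 0, 0, 0, -0.24, 1, 38.8, -0.3, 0, 0, 0, -0.24, 1, 38.8, -0.3, 0, 0, 0, -0.24, 1, 38.8, -0.3, 0, 0, 0, -0.24, 1, 38.8, -0.3, 0, 0, 0, -0.24, 1]
}}

```text
clock: 8.82
tool_pos: [532.0, 67.1, 153.3]
ee_rot: [0.774, -0.633, -0.0, 0.0]
force: [0.0, 0.6, -0.1]
opening: 0.1
finger_force: 0.0
```

Run:
```python
from bench import viewer,sensors
import cv2
s=sensors.observe();print(s["tool_pos"],s["force"])
a=viewer.read_camera("wrist")[:,:,::-1]
cv2.imwrite("pics/w5.png",cv2.resize(a[190:384,160:512],(704,388)))
```

```text
[532.01842736  67.07867792 153.32170878] [ 0.00542219  0.59977404 -0.10237762]
```

View pics/w5.png

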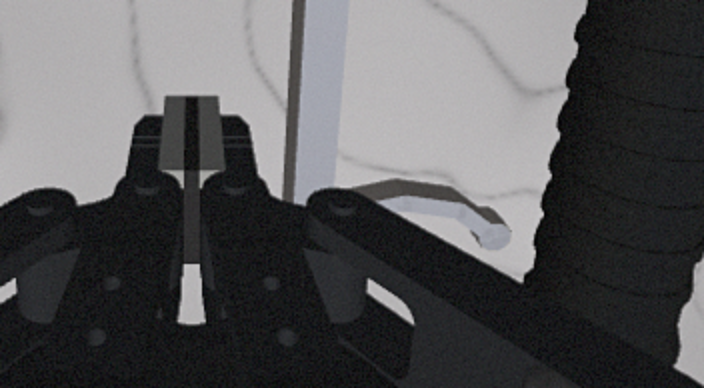

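The lever is fully out again: a clear gap to the finger, the same geometry as before the press, and zero force. Now the second press along the same path.

Call:
{"op": "step_arm", "data": {
  "commands": [-4, -0.8, 0, 0, 0, 0, 1, -8, -1.5, 0, 0, 0, 0, 1, -10, -1, 0, 0, 0, 0.02, 1, -12.2, -0.5, 0, 0, 0, 0.04, 1, -14.4, 0, 0, 0, 0, 0.06, 1, -16.6, 0.4, 0, 0, 0, 0.08, 1, -18.8, 0.8, 0, 0, 0, 0.1, 1, -21, 1.2, 0, 0, 0, 0.12, 1, -23.2, 1.5, 0, 0, 0, 0.14, 1, -25.4, 1.7, 0, 0, 0, 0.16, 1, -27.6, 1.9, 0, 0, 0, 0.18, 1, -29.8, 2.1, 0, 0, 0, 0.2, 1, -32, 2.2, 0, 0, 0, 0.22, 1, -34, 2, 0, 0, 0, 0.24, 1, -35, 1.7, 0, 0, 0, 0.24, 1, -36, 1.4, 0, 0, 0, 0.24, 1, -37, 1, 0, 0, 0, 0.24, 1, -38, 0.6, 0, 0, 0, 0.24, 1, -38.8, 0.3, 0, 0, 0, 0.24, 1, -38.8, 0.3, 0, 0, 0, 0.24, 1]
}}

```text
clock: 10.53
tool_pos: [495.2, 69.1, 153.6]
ee_rot: [0.845, -0.535, 0.001, -0.003]
force: [13.3, 3.5, -4.8]
opening: 0.1
finger_force: 7.1
```

Call:
{"op": "step_arm", "data": {
  "commands": [-0.2, -0.1, 0, 0, 0, 0, 1, -0.4, -0.2, 0, 0, 0, 0, 1, -0.4, -0.2, 0, 0, 0, 0, 1, -0.4, -0.2, 0, 0, 0, 0, 1, -0.4, -0.2, 0, 0, 0, 0, 1, -0.4, -0.2, 0, 0, 0, 0, 1, -0.4, -0.2, 0, 0, 0, 0, 1, -0.4, -0.2, 0, 0, 0, 0, 1, -0.4, -0.2, 0, 0, 0, 0, 1, -0.4, -0.2, 0, 0, 0, 0, 1]
}}

```text
clock: 11.37
tool_pos: [495.1, 69.1, 153.6]
ee_rot: [0.845, -0.535, 0.001, -0.003]
force: [15.8, 4.5, -6.4]
opening: -0.0
finger_force: 7.7
```

The lever is held on its stop at about 16 N, and the reading is steady.

```bash
python3 -c "
from bench import sensors,close_job
print(sensors.observe()['force']); print(close_job())"
```

```text
[15.77299444  4.53036337 -6.39470144]
the job is handed in; nothing more can be done
None
```

The lever comes to a firm stop short of the grip: I pressed it in to the stop, let it fully out, pressed it in again, and handed the job in at about 11 s with the backs of the fingers holding it there at about 16 N.

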